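# Check under two lens crates and push the stamped one to the dispatch line

### The job

Press down on the blue ledge of the crate on the robot's left so that it tips up steeply, past 45 degrees, showing its underside for a moment, let it down gently, then do the same with the crate on the right. Then push the one that has the orange stamp underneath, flat along the bench, until the middle of its far edge lies on the yellow dispatch line. Never grip, lift or carry a crate, leave the other crate standing where it was, and do not disturb the other things on the bench.

Things in the scene. Friction and masses are not known exactly. Their poses are not given: they have to be found in the camera images.
- crate_a: one of two crates alike from above: grey plastic lens box, 120 (its x) x 150 (y) x 70 mm high, 0.3 to 0.5 kg, loose; blue ledge on the robot's side. Origin: centre of its foot, at bench height; z up, x away from the robot. Two 6 mm steel skids along x at its sides, full length; between them the far half of its underside slopes up at 40 degrees. Inside: two fixed lens barrels, 52 mm high
- crate_b: one of two crates alike from above: grey plastic lens box, 120 (its x) x 150 (y) x 70 mm high, 0.3 to 0.5 kg, loose; blue ledge on the robot's side. Origin: centre of its foot, at bench height; z up, x away from the robot. Two 6 mm steel skids along x at its sides, full length; between them the far half of its underside slopes up at 40 degrees. Inside: two fixed lens barrels, 52 mm high
- stamp (a point): centre of the orange stamp, 58 x 116 mm with a white ring in it, on the sloping far half of the underside of one of the two crates (x = +34 mm, height 29 mm in that crate); the other crate is plain underneath. With its crate tipped past 45 degrees it faces away from the robot, towards the front camera
- a_ledge (a point): on crate_a: middle of the ledge's top (x = -78 mm, height 70 mm). The blue ledge juts out 35 mm from the rim on the robot's side over all 150 mm, 6 mm thick; an 8 mm round bar along its outer edge (axis x = -93 mm, height 70 mm) is the crate's outermost part, x = -97 mm. The ledge meets the bench when the crate is tipped about 1.05 rad
- a_near (a point): on crate_a: middle of its lower edge on the robot's side (x = -60 mm, height 0). Pressing the ledge down turns the crate about this edge and the far side rises; let go, it drops back onto its skids
- a_far (a point): on crate_a: middle of its far edge, at the rim (x = +60 mm, height 70 mm)
- b_ledge (a point): on crate_b: middle of the ledge's top (x = -78 mm, height 70 mm). The blue ledge juts out 35 mm from the rim on the robot's side over all 150 mm, 6 mm thick; an 8 mm round bar along its outer edge (axis x = -93 mm, height 70 mm) is the crate's outermost part, x = -97 mm. The ledge meets the bench when the crate is tipped about 1.05 rad
- b_near (a point): on crate_b: middle of its lower edge on the robot's side (x = -60 mm, height 0). Pressing the ledge down turns the crate about this edge and the far side rises; let go, it drops back onto its skids
- b_far (a point): on crate_b: middle of its far edge, at the rim (x = +60 mm, height 70 mm)
- line: the dispatch line: yellow strip painted flat on the bench beyond the crates, 50 mm wide (its x) and 660 mm long (its y). Origin: its centre; x away from the robot, across the strip
- lens_tube: bystander: black and silver lens tube standing between the crates, 44 mm across, 70 mm high; origin at the centre of its underside
- adapter: bystander: aluminium ring lying between the crates, 60 mm across, 14 mm high; origin at the centre of its underside
- driver: bystander: screwdriver lying on the robot's right of the crates, roughly along y, about 200 mm long; origin at its underside
- cleaner: bystander: amber bottle to the left of the crates, 44 mm across, 110 mm high; origin at the centre of its underside
- cap: bystander: black lens cap lying to the left of the crates, 60 mm across, 12 mm high; origin at the centre of its underside
- mug: bystander: blue mug to the right of the crates, 76 mm across, 85 mm high, handle at its +y; origin at the centre of its underside

How it is judged:
By the outcome, as a careful person would: the job done as asked, in the order asked, and still so for the second after the job is handed in, with the robot touching nothing.
It also fails if it takes over 72 s, if anything falls off the work surface, if the arm or the gripper's body presses on something with over 40 N, if the wrist force passes 120 N, or if a joint passes its speed limit or range.

### The arm

A 6-joint arm with a two-finger parallel gripper is mounted at the origin on the work surface. World frame = base frame: x ahead of the robot, y to its left, z up, the work surface at z = 0. Lengths are in m, angles in rad, forces in N, time in s.
With the tool pointing down it reaches from about 0.35 to 0.975 m from the base axis. Payload 4.9 kg.
Tool frame: the origin (TCP) lies at the very end of the fingers, on their centre line; the grasp point (between the pads) lies 19 mm behind it; z points along the fingers, x is the direction in which the jaws open and shut, and the axes are right-handed (so a half turn about z gives the same grasp; the last joint's range is limited). The gripper opens to 85 mm and grips with 20 to 120 N. Pads are 22 mm wide; open, the fingers measure 114 mm over their backs; the gripper's body (76 mm by 85 mm) begins 54 mm behind the grasp point. The pads swing forward as they close: fully open they stand 13 mm farther back than shut.
Start: joints at [1.143, 0.053, 1.613, -0, 1.476, -0.119], TCP at [0.19, 0.595, 0.231] pointing down, gripper open.
Joint ranges: [-3.01, 3.01], [-1.01, 2.22], [0.06, 2.58], [-1.02, 4.17], [0.09, 2.62], [-3.14, 3.14]. Speed limits (rad/s): [2.57, 2.57, 3.14, 3.14, 3.14, 3.14].

### API

Orientations are given as a rotation vector (axis times angle).
In Python, from station import ctrl, get_image, calibration, job gives the robot as it stands.
- The arm moves only by the tool jog_arm, never from a script. Its argument "deltas" is a list of rows, each a list of 3 entries, a list of its own where there are three numbers: the turn, a rotation vector about the tool's x, y, z in degrees, then the shift along the tool's x, y, z in m, then the finger opening in m, from 0 to 0.0854. In form: [[[ax, ay, az], [tx, ty, tz], gripper], ...]. A call has 1 to 12 rows; each row is the pose to reach, as a shift and turn from the pose commanded when the call began, along the tool's axes at that moment; what a row does not reach only later rows make up. A row lasts 1/12 s, in which the tool goes at most 41.7 mm and 7.16 degrees, less where a joint would pass 70% of its speed; a pose out of reach is approached as far as the arm can. A call with a gripper value outside its range is refused whole. The fingers move at their own pace and stop on an object; "squeeze" is the grip in N (left out, the last holds). Time passes only in rows, so rows that repeat a pose let the fingers close. It gives the time, the measured TCP pose, the force and the opening at its end, in the units of the state.
- ctrl.get_obs(): the state, without advancing time (a new reading comes with each control period).
- get_image(name): name is "scene" or "top"; returns the picture (384x512x3 uint8, red, green, blue); there is no depth.
- calibration(name): a dict with "mtx" (3x3 intrinsics, pixels), "origin" and "rotation" of the camera in the world. Camera axes: x right, y up, looking along -z (the intrinsics and any distortion apply to the point x, -y, -z); pixel columns grow to the right and rows downward; lengths in m; the calibration is good to about 2 mm. A picture is of the moment at which its call begins. calibration takes no time and is no camera call.
- job.finish_job(): hands the job in, once; it reports no verdict.
The state is a dict: "t": time; "q": joint angles; "dq": joint speeds; "effort": joint torques, N m; "tool_pos": TCP position; "tool_rot": TCP orientation; "contact_force": force on the tool from outside, world axes, zero at the start; "wrist_torque": the same for the moment, N m; "opening": finger opening in m.
Only numpy, scipy, OpenCV 4.12 (cv2) and the standard library are available. Lean on these libraries where they do the work, as an engineer would, in place of code of your own. Each camera call takes 0.05 s, during which the arm holds its last target.

## Working session

There is one attempt and no reset: what is moved stays moved. The work goes in short steps, Python scripts to look and compute and a tool call to move; the robot and the scene stay as the last step left them, time stands still between calls to the robot, and variables do not carry over. Pictures are saved under pics/ and viewed, and the job is handed in when it is done.

Besides the shell and the picture viewer there is one more tool, called as name([rows], argument=value, ...), one row to a line, values as JSON. jog_arm: Moves the arm, as the interface text tells. Its arguments: {"type":"object","properties":{"deltas":{"type":"array","items":{"type":"array"}},"squeeze":{"type":"number"}},"required":["deltas"]}

```bash
mkdir -p pics; ls
python3 - <<'E'
from station import ctrl,get_image,calibration,job
import cv2,numpy as np
o=ctrl.get_obs()
for k in o: print(k,np.round(o[k],4))
for n in("scene","top"):
    im=get_image(n); cv2.imwrite(f"pics/{n}0.png",im[:,:,::-1])
    c=calibration(n); print(n,{k:np.round(v,4).tolist() if not isinstance(v,str) else v for k,v in c.items()})
E
```

```text
pics
t 0.0
q [ 1.143   0.0534  1.6143  0.      1.476  -0.119 ]
dq [-0.0002  0.0002  0.0019  0.0001  0.0006 -0.0012]
effort [-1.00000e-04 -3.93720e+01 -3.70158e+01  0.00000e+00  7.50000e-03
 -0.00000e+00]
tool_pos [0.1897 0.5949 0.23  ]
tool_rot [ 2.5358  1.8528 -0.003 ]
contact_force [0.5566 0.7606 0.4148]
wrist_torque [0.0119 0.0341 0.0189]
opening 0.0851
scene {'mtx': [[376.9889, 0.0, 252.9013], [0.0, 376.9889, 188.4742], [0.0, 0.0, 1.0]], 'origin': [1.1909, 0.4573, 0.709], 'rotation': [0.4632, 0.9321, 2.0393]}
top {'mtx': [[490.8125, 0.0, 259.1216], [0.0, 490.8125, 190.0536], [0.0, 0.0, 1.0]], 'origin': [0.3924, 0.0111, 1.5456], 'rotation': [0.0978, -0.1159, -1.5936]}
```

View pics/scene0.png

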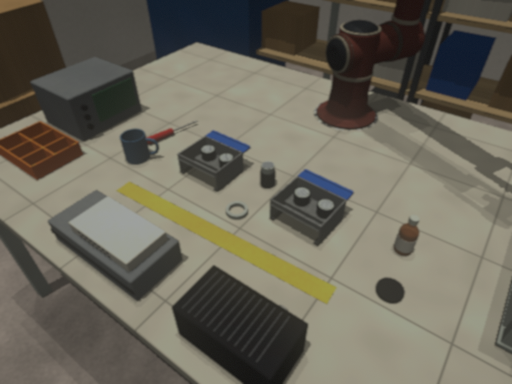

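View pics/top0.png

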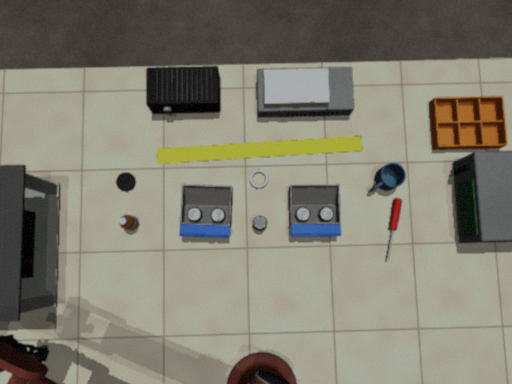

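The scene view shows the two crates: left crate (+y) at about (312,205), right at about (215,160). In the top view they are at (206,212) and (314,210). The tube is at (260,223), the ring at (259,180), and the yellow line runs from (160,156) to (360,143). Next I measure them.

```bash
cat > h.py <<'E'
import numpy as np,cv2
from scipy.spatial.transform import Rotation as R
from station import ctrl,get_image,calibration,job
class Cam:
    def __init__(s,n):
        c=calibration(n); s.n=n; s.K=np.array(c["mtx"]); s.o=np.array(c["origin"]); r=np.array(c["rotation"])
        s.R=R.from_rotvec(r).as_matrix() if r.size==3 else r
    def ray(s,u,v):
        d=np.linalg.inv(s.K)@[u,v,1]; d=s.R@(d*[1,-1,-1]); return d/np.linalg.norm(d)
    def plane(s,uv,z):
        d=s.ray(*uv); return s.o+d*(z-s.o[2])/d[2]
    def proj(s,p):
        q=s.R.T@(np.asarray(p,float)-s.o)*[1,-1,-1]; w=s.K@q; return w[:2]/w[2]
def tri(c1,u1,c2,u2):
    d1,d2=c1.ray(*u1),c2.ray(*u2)
    A=np.stack([d1,-d2],1); t=np.linalg.lstsq(A,c2.o-c1.o,rcond=None)[0]
    a=c1.o+t[0]*d1;b=c2.o+t[1]*d2
    return (a+b)/2,np.linalg.norm(a-b)
def blobs(im,lo,hi,amin=60):
    m=cv2.inRange(cv2.cvtColor(im,cv2.COLOR_RGB2HSV),lo,hi)
    cs,_=cv2.findContours(m,cv2.RETR_EXTERNAL,cv2.CHAIN_APPROX_NONE)
    return sorted([c for c in cs if cv2.contourArea(c)>amin],key=lambda c:c[:,0,0].mean())
BLUE=((105,120,70),(130,255,255)); YEL=((24,120,80),(34,255,255))
E
python3 - <<'E'
from h import *
T,S=Cam("top"),Cam("scene")
it=cv2.imread("pics/top0.png")[:,:,::-1].copy(); is_=cv2.imread("pics/scene0.png")[:,:,::-1].copy()
for n,im,c in(("top",it,T),("scene",is_,S)):
    for nm,rg in(("blue",BLUE),("yel",YEL)):
        for b in blobs(im,*rg):
            (r)=cv2.minAreaRect(b); bx=cv2.boxPoints(r)
            z=.07 if nm=="blue" else 0
            print(n,nm,np.round(r[0],1),np.round(r[1],1),round(r[2],1),cv2.contourArea(b))
            for p in bx: print("   ",np.round(p,1),np.round(c.plane(p,z)[:2],3))
print("top cam axis",T.R.round(3))
for nm,ut,z in(("tube",(260,222),.07),("ring",(259,180),.014),("cleaner",(124,222),.1),("cap",(126,182),.012),("mug",(391,177),.085),("drvtop",(398,200),.02),("drvtip",(388,260),.01)):
    print(nm,T.plane(ut,z).round(3))
big=cv2.resize(it[130:270,110:410],None,fx=2.6,fy=2.6,interpolation=cv2.INTER_CUBIC); cv2.imwrite("pics/topz.png",big[:,:,::-1])
big=cv2.resize(is_[110:310,100:360],None,fx=2.9,fy=2.9,interpolation=cv2.INTER_CUBIC); cv2.imwrite("pics/scz.png",big[:,:,::-1])
E
```

```text
top blue [204.5 230.4] [49.3 11.9] 2.2 528.0
    [179.6 235.4] [0.462 0.233]
    [180.1 223.5] [0.498 0.231]
    [229.3 225.4] [0.489 0.084]
    [228.9 237.3] [0.453 0.086]
top blue [315.  229.5] [11. 48.] 90.0 525.0
    [291. 224.] [ 0.488 -0.102]
    [339. 224.] [ 0.484 -0.246]
    [339. 235.] [ 0.451 -0.245]
    [291. 235.] [ 0.455 -0.101]
top yel [258.8 149.3] [ 14.8 204.8] 86.4 2788.0
    [156.1 148.4] [0.746 0.317]
    [360.5 135.5] [ 0.773 -0.342]
    [361.5 150.3] [ 0.724 -0.342]
    [157.1 163.1] [0.698 0.314]
scene blue [227.7 141. ] [41.   6.6] 23.2 214.0
    [207.6 136. ] [ 0.486 -0.238]
    [210.2 129.9] [ 0.455 -0.254]
    [247.8 146.1] [ 0.457 -0.104]
    [245.2 152.1] [ 0.486 -0.092]
scene blue [325.6 183.8] [53.8  8.1] 25.3 366.5
    [299.5 176. ] [0.489 0.092]
    [303.  168.6] [0.456 0.083]
    [351.6 191.7] [0.466 0.232]
    [348.1 199. ] [0.496 0.237]
scene yel [225.5 240.5] [237.4  18. ] 27.3 3484.5
    [115.9 194. ] [ 0.783 -0.327]
    [124.2 178. ] [ 0.723 -0.365]
    [335.  287.1] [0.699 0.314]
    [326.8 303.1] [0.745 0.318]
top cam axis [[-0.026  0.991 -0.135]
 [-1.    -0.025  0.013]
 [ 0.01   0.135  0.991]]
tube [ 0.496 -0.009  0.07 ]
ring [ 0.633 -0.01   0.014]
cleaner [0.504 0.391 0.1  ]
cap [0.637 0.41  0.012]
mug [ 0.621 -0.408  0.085]
drvtop [ 0.558 -0.444  0.02 ]
drvtip [ 0.373 -0.404  0.01 ]
```

View pics/topz.png

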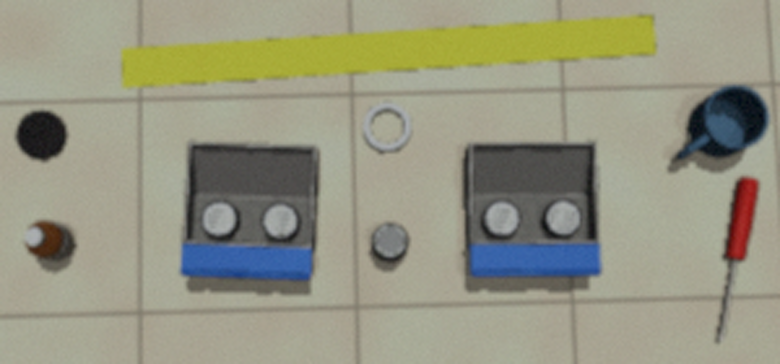

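View pics/scz.png

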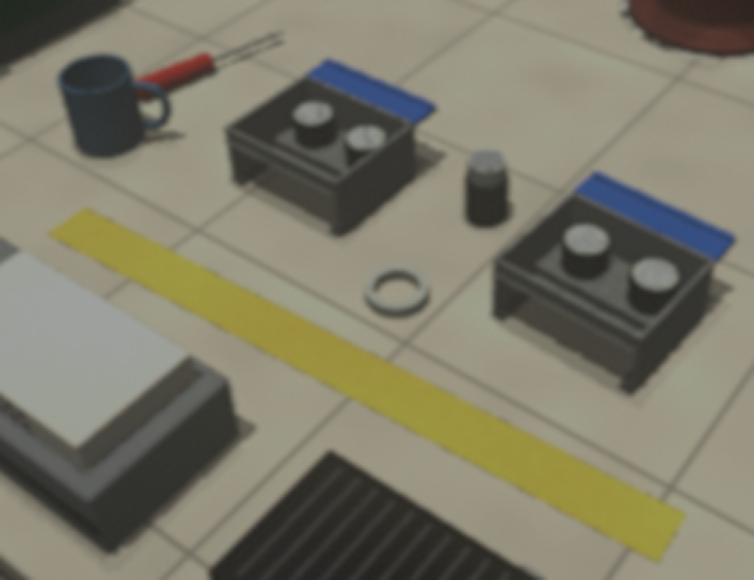

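```bash
cat >> h.py <<'E'
def plan(xyz,yaw_x=None):
    """shift in tool axes and turn to reach world xyz, tool x heading yaw_x(deg), tool down"""
    o=ctrl.get_obs(); Rt=R.from_rotvec(o["tool_rot"]).as_matrix(); p=np.array(o["tool_pos"])
    print("t",round(float(o["t"]),2),"pos",p.round(4),"F",np.round(o["contact_force"],1),"open",round(float(o["opening"]),4))
    print("toolx,y,z\n",Rt.T.round(3))
    print("shift",(Rt.T@(np.array(xyz)-p)).round(4))
    if yaw_x is not None:
        a=np.deg2rad(yaw_x); X=np.array([np.cos(a),np.sin(a),0]);Z=np.array([0,0,-1.]);G=np.stack([X,np.cross(Z,X),Z],1)
        print("turn deg",np.rad2deg(R.from_matrix(Rt.T@G).as_rotvec()).round(2))
E
python3 - <<'E'
from h import *
T,S=Cam("top"),Cam("scene")
it=cv2.imread("pics/top0.png")[:,:,::-1].copy(); s=cv2.imread("pics/scene0.png")[:,:,::-1].copy()
bt=blobs(it,*BLUE); bs=blobs(s,*BLUE)
for a,b in((bt[0],bs[1]),(bt[1],bs[0])):
    ma=cv2.moments(a);mb=cv2.moments(b)
    print(tri(T,(ma["m10"]/ma["m00"],ma["m01"]/ma["m00"]),S,(mb["m10"]/mb["m00"],mb["m01"]/mb["m00"])))
plan((.4565,.159,.13),86.5)
E
```

```text
(array([0.47477605, 0.16185441, 0.06675086]), np.float64(0.005169385042695187))
(array([ 0.46895722, -0.17196299,  0.06781119]), np.float64(0.003136095160962182))
t 0.1 pos [0.1897 0.5949 0.2302] F [0.1 0.3 0.3] open 0.0855
toolx,y,z
 [[ 0.304  0.953 -0.002]
 [ 0.953 -0.304 -0.   ]
 [-0.001 -0.002 -1.   ]]
shift [-0.334   0.3867  0.1007]
turn deg [ -0.02   0.1  -14.19]
```

Ledge heights triangulate to 67–68 mm against 70 mm given. The bar axes are at x≈0.4615 (left) and 0.456 (right). Now I move above the left ledge with the fingers closing.

jog_arm([
  [[0,0,-7],[-0.024,0.028,0],0],
  [[0,0,-14],[-0.048,0.055,0],0],
  [[0,0.1,-14.2],[-0.072,0.083,0],0],
  [[0,0.1,-14.2],[-0.096,0.11,0],0],
  [[0,0.1,-14.2],[-0.12,0.138,0],0],
  [[0,0.1,-14.2],[-0.144,0.166,0],0],
  [[0,0.1,-14.2],[-0.168,0.194,0],0],
  [[0,0.1,-14.2],[-0.192,0.222,0],0],
  [[0,0.1,-14.2],[-0.216,0.25,0],0],
  [[0,0.1,-14.2],[-0.24,0.278,0],0],
  [[0,0.1,-14.2],[-0.264,0.306,0],0],
  [[0,0.1,-14.2],[-0.288,0.333,0.0],0],
])

```text
t: 1.1
tool_pos: [0.42, 0.2181, 0.2309]
tool_rot: [-2.287, -2.152, -0.002]
contact_force: [0.0, 0.4, 0.9]
opening: 0.0002
```

```bash
python3 -c "
from h import *
plan((.4565,.159,.12),86.5)"
```

```text
t 1.1 pos [0.42   0.2181 0.2309] F [0.  0.4 0.9] open 0.0002
toolx,y,z
 [[ 0.061  0.998  0.002]
 [ 0.998 -0.061  0.   ]
 [ 0.     0.002 -1.   ]]
shift [-0.0569  0.04    0.1109]
turn deg [ 0.   -0.09  0.01]
```

jog_arm([
  [[0,0,0],[-0.02,0.014,0.01],0],
  [[0,0,0],[-0.04,0.028,0.03],0],
  [[0,0,0],[-0.057,0.04,0.06],0],
  [[0,0,0],[-0.057,0.04,0.09],0],
  [[0,0,0],[-0.057,0.04,0.12],0],
  [[0,0,0],[-0.057,0.04,0.14],0],
  [[0,0,0],[-0.057,0.04,0.144],0],
  [[0,0,0],[-0.057,0.04,0.144],0],
])

```text
t: 1.77
tool_pos: [0.4545, 0.1604, 0.0852]
tool_rot: [-2.286, -2.15, 0.004]
contact_force: [-0.4, -0.2, -0.3]
opening: -0.0001
```

Run:
```python
from h import *
plan((.4565,.159,.074),86.5)
for n in("scene","top"):
    im=get_image(n); c=im[110:310,200:400] if n=="scene" else im[160:290,150:300]
    cv2.imwrite(f"pics/{n}1.png",cv2.resize(c,None,fx=3,fy=3,interpolation=cv2.INTER_CUBIC)[:,:,::-1])
```

```text
t 1.77 pos [0.4545 0.1604 0.0852] F [-0.4 -0.2 -0.3] open -0.0001
toolx,y,z
 [[ 0.061  0.998  0.001]
 [ 0.998 -0.061 -0.004]
 [-0.004  0.001 -1.   ]]
shift [-0.0013  0.0021  0.0112]
turn deg [-0.24 -0.03  0.  ]
```

View pics/scene1.png

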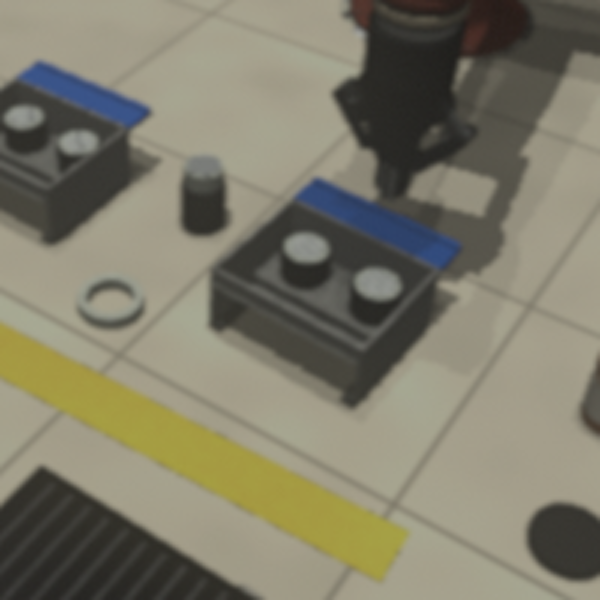

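View pics/top1.png

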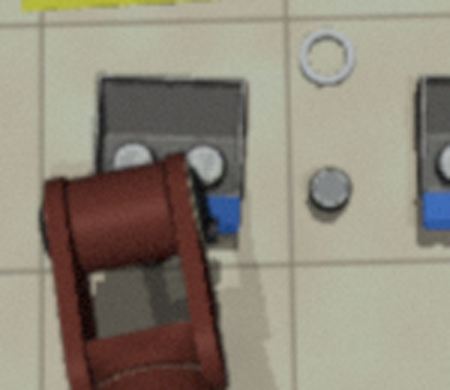

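```bash
python3 -c "
from h import *
S=Cam('scene')
for p in((.4545,.1604,.0852),(.4655,.16,.0852),(.4435,.16,.0852),(.4655,.175,.0852),(.4655,.145,.0852),(.4575,.16,.074)): print((S.proj(p)-[200,110])*3)
plan((.4565,.159,.074))"
```

```text
[387.51300859 193.30555701]
[381.17199509 199.60904053]
[392.95355609 186.7530372 ]
[396.73650952 206.03074776]
[365.81947113 193.27479768]
[383.9107197 204.7908129]
t 1.87 pos [0.457  0.161  0.0885] F [ 0.5 -0.3 -0. ] open -0.0
toolx,y,z
 [[ 0.061  0.998  0.002]
 [ 0.998 -0.061  0.002]
 [ 0.002  0.002 -1.   ]]
shift [-0.0021 -0.0004  0.0145]
```

Run:
```python
from h import *
S=Cam('scene'); im=get_image("scene").copy()
c=cv2.resize(im[150:215,290:365],None,fx=8,fy=8,interpolation=cv2.INTER_CUBIC)
for p in((.468,.16,.0885),(.468,.1745,.0885),(.468,.1455,.0885),(.446,.16,.0885),(.4565,.160,.074)):
    q=(S.proj(p)-[290,150]+.5)*8; cv2.circle(c,tuple(int(v) for v in q),3,(255,0,0),-1)
cv2.imwrite("pics/z2.png",c[:,:,::-1])
```

```text
(no output)
```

View pics/z2.png

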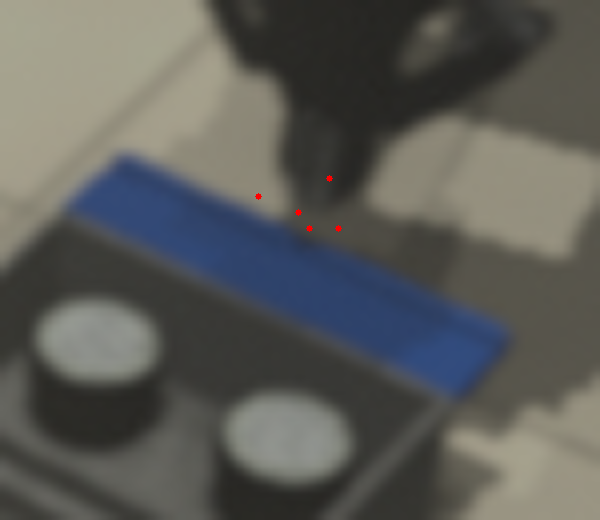

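jog_arm([
  [[0,0,0],[-0.002,0.002,0.004],0],
  [[0,0,0],[-0.002,0.002,0.008],0],
  [[0,0,0],[-0.002,0.002,0.011],0],
  [[0,0,0],[-0.002,0.002,0.014],0],
  [[0,0,0],[-0.002,0.001,0.017],0],
  [[0,0,0],[-0.002,0.0,0.019],0],
  [[0,0,0],[-0.002,0.0,0.019],0],
])

```text
t: 2.5
tool_pos: [0.457, 0.1589, 0.0726]
tool_rot: [-2.287, -2.153, -0.001]
contact_force: [-11.1, -4.7, 26.2]
opening: 0.0
```

```bash
cat > look.py <<'E'
import sys
from h import *
tag=sys.argv[1]; x0,y0,w,hh=map(int,sys.argv[2:6])
im=get_image("scene")
f=min(8,700//w)
cv2.imwrite(f"pics/{tag}.png",cv2.resize(im[y0:y0+hh,x0:x0+w],None,fx=f,fy=f,interpolation=cv2.INTER_CUBIC)[:,:,::-1])
plan((0,0,0))
E
python3 look.py p1 270 140 100 100
```

```text
t 2.55 pos [0.4574 0.1589 0.0728] F [-11.   -4.1  25.3] open 0.0002
toolx,y,z
 [[ 0.06   0.998  0.001]
 [ 0.998 -0.06   0.001]
 [ 0.001  0.001 -1.   ]]
shift [-0.1863 -0.447   0.0722]
```

View pics/p1.png

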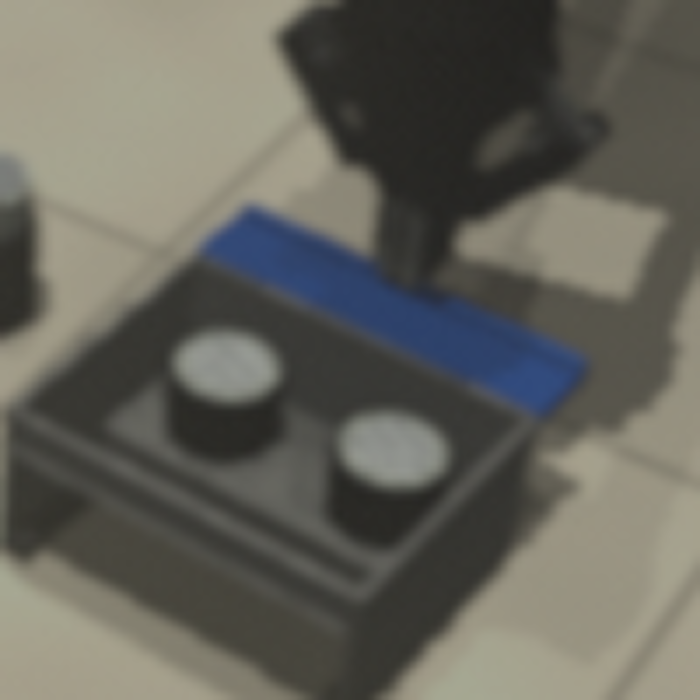

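The force reads 25 N up and −11 N in x. The tip is holding the ledge against its swing toward the robot, so I follow the arc from here.

jog_arm([
  [[0,0,0],[0,-0.0025,0.0],0],
  [[0,0,0],[0,-0.005,0.0],0],
  [[0,0,0],[0,-0.007,0.0015],0],
  [[0,0,0],[0,-0.009,0.0027],0],
  [[0,0,0],[0,-0.011,0.004],0],
  [[0,0,0],[0,-0.011,0.004],0],
])

```text
t: 3.05
tool_pos: [0.4449, 0.1596, 0.0656]
tool_rot: [-2.287, -2.152, -0.001]
contact_force: [-5.9, -1.0, 11.1]
opening: 0.0003
```

```bash
python3 look.py p2 270 140 100 100
```

```text
t 3.1 pos [0.445  0.1596 0.0657] F [-5.5 -0.6 11.1] open 0.0002
toolx,y,z
 [[ 0.061  0.998  0.002]
 [ 0.998 -0.061 -0.001]
 [-0.001  0.002 -1.   ]]
shift [-0.1864 -0.4344  0.0657]
```

View pics/p2.png

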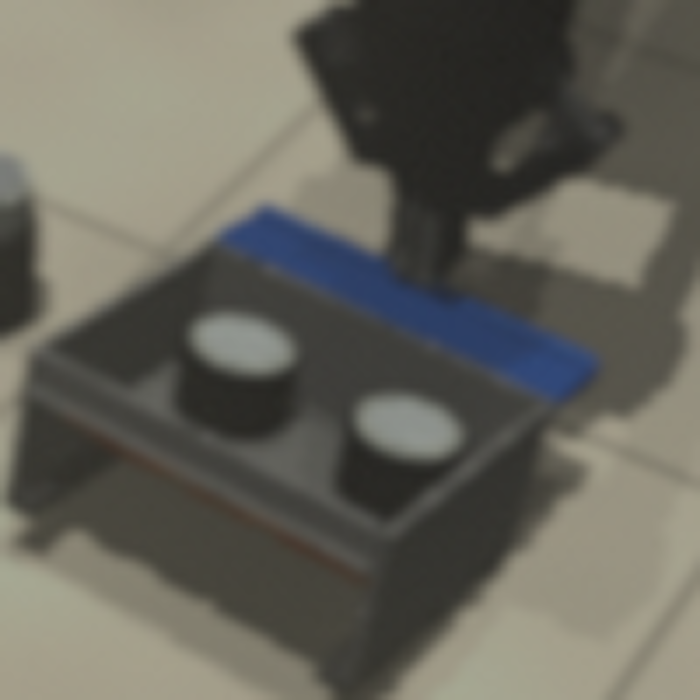

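jog_arm([
  [[0,0,0],[0,-0.0035,0.002],0],
  [[0,0,0],[0,-0.0063,0.004],0],
  [[0,0,0],[0,-0.009,0.0062],0],
  [[0,0,0],[0,-0.0116,0.0086],0],
  [[0,0,0],[0,-0.0142,0.011],0],
  [[0,0,0],[0,-0.0166,0.0136],0],
  [[0,0,0],[0,-0.0189,0.0163],0],
  [[0,0,0],[0,-0.0211,0.019],0],
  [[0,0,0],[0,-0.0211,0.019],0],
])

```text
t: 3.85
tool_pos: [0.4233, 0.1608, 0.0442]
tool_rot: [-2.287, -2.152, -0.001]
contact_force: [-0.1, 0.5, 1.0]
opening: -0.0001
```

```bash
python3 look.py p3 270 130 100 100
```

```text
t 3.9 pos [0.4236 0.1608 0.0446] F [-0.8 -0.3  2.9] open -0.0
toolx,y,z
 [[ 0.061  0.998  0.002]
 [ 0.998 -0.061 -0.   ]
 [-0.     0.002 -1.   ]]
shift [-0.1863 -0.4131  0.0444]
```

View pics/p3.png

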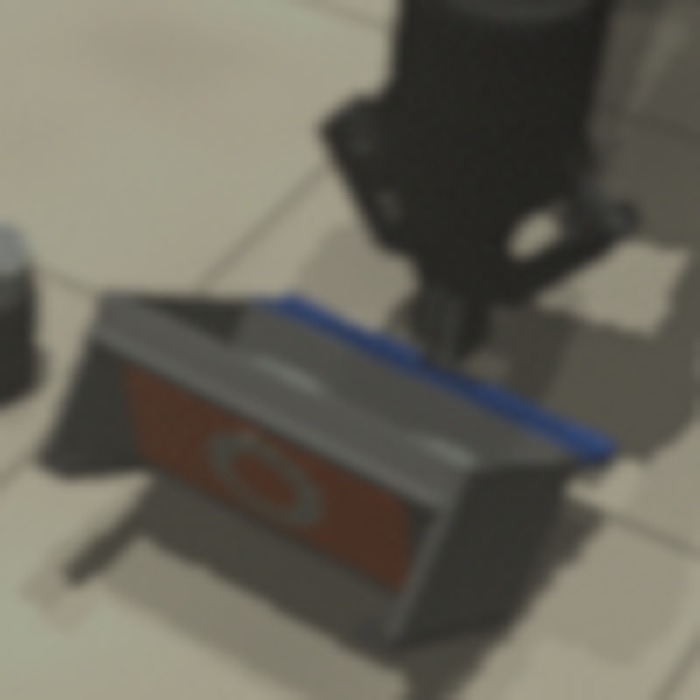

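jog_arm([
  [[0,0,0],[0,-0.0021,0.0027],0],
  [[0,0,0],[0,-0.004,0.0055],0],
  [[0,0,0],[0,-0.0058,0.0085],0],
  [[0,0,0],[0,-0.0075,0.0115],0],
  [[0,0,0],[0,-0.009,0.0145],0],
  [[0,0,0],[0,-0.0103,0.0175],0],
  [[0,0,0],[0,-0.0114,0.02],0],
  [[0,0,0],[0,-0.0122,0.022],0],
  [[0,0,0],[0,-0.013,0.024],0],
  [[0,0,0],[0,-0.013,0.024],0],
  [[0,0,0],[0,-0.013,0.024],0],
])

```text
t: 4.82
tool_pos: [0.4107, 0.1616, 0.021]
tool_rot: [-2.287, -2.152, -0.001]
contact_force: [-1.2, 0.4, -0.1]
opening: -0.0002
```

```bash
python3 look.py p4 270 130 100 100
```

```text
t 4.87 pos [0.4107 0.1616 0.0211] F [-0.8  0.  -0.3] open 0.0001
toolx,y,z
 [[ 0.061  0.998  0.002]
 [ 0.998 -0.061 -0.001]
 [-0.001  0.002 -1.   ]]
shift [-0.1863 -0.4001  0.0211]
```

View pics/p4.png

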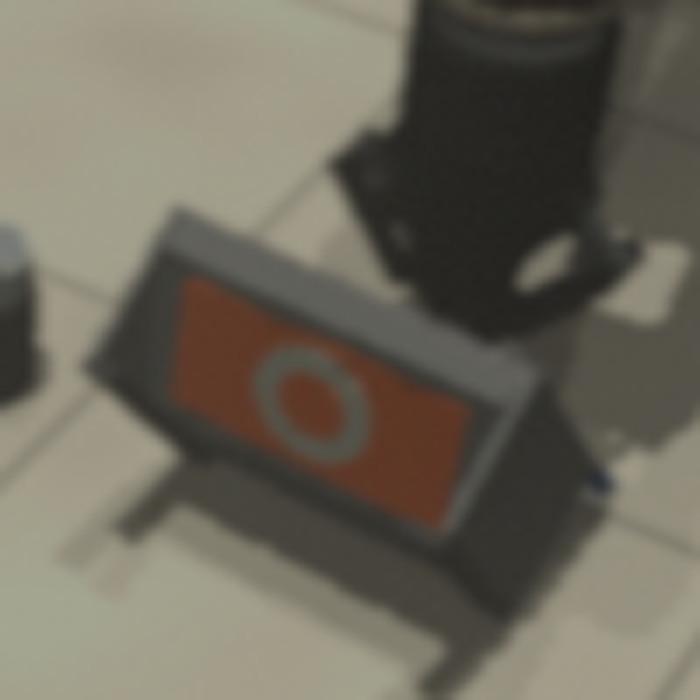

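Run:
```python
from h import *
S=Cam('scene')
a=np.deg2rad(-3.5); ex=np.array([np.cos(a),np.sin(a),0]);ey=np.array([-np.sin(a),np.cos(a),0])
O=np.array([.4615,.1605,0])+.093*ex
for th in(40,45,50,55,60):
    t=np.deg2rad(th)
    def P(x,y,z):
        X=x+.06; return O+ex*(-.06+X*np.cos(t)-z*np.sin(t))+ey*y+np.array([0,0,X*np.sin(t)+z*np.cos(t)])
    print(th,[((S.proj(p)+.5-[270,130])*7).round() for p in(P(.06,-.075,.07),P(.06,.075,.07),P(.06,-.075,0),P(.06,.075,0))])
```

```text
40 [array([127., 251.]), array([496., 426.]), array([ 46., 428.]), array([405., 616.])]
45 [array([146., 228.]), array([515., 400.]), array([ 58., 402.]), array([419., 588.])]
50 [array([165., 207.]), array([534., 377.]), array([ 72., 376.]), array([433., 560.])]
55 [array([185., 188.]), array([552., 355.]), array([ 86., 351.]), array([449., 533.])]
60 [array([204., 172.]), array([570., 336.]), array([101., 327.]), array([465., 507.])]
```

The left crate is tipped about 52° (rim corners at (178,208) and (548,375) match that angle). It shows the orange stamp with its ring, so the left crate is the one to push. Now I let it down.

jog_arm([
  [[0,0,0],[0,0.0014,-0.005],0],
  [[0,0,0],[0,0.003,-0.0097],0],
  [[0,0,0],[0,0.0045,-0.0128],0],
  [[0,0,0],[0,0.006,-0.016],0],
  [[0,0,0],[0,0.0077,-0.019],0],
  [[0,0,0],[0,0.0095,-0.022],0],
  [[0,0,0],[0,0.0115,-0.0248],0],
  [[0,0,0],[0,0.0135,-0.0276],0],
  [[0,0,0],[0,0.0157,-0.0303],0],
  [[0,0,0],[0,0.018,-0.033],0],
  [[0,0,0],[0,0.0203,-0.0355],0],
  [[0,0,0],[0,0.0228,-0.038],0],
])

```text
t: 5.87
tool_pos: [0.4344, 0.1602, 0.0596]
tool_rot: [-2.288, -2.152, -0.003]
contact_force: [1.1, 0.4, 1.8]
opening: -0.0001
```

```bash
python3 look.py p5 270 130 100 100
```

```text
t 5.92 pos [0.4353 0.1602 0.0603] F [ 0.1 -0.5  3.7] open 0.0001
toolx,y,z
 [[ 0.061  0.998  0.002]
 [ 0.998 -0.061  0.003]
 [ 0.003  0.002 -1.   ]]
shift [-0.1866 -0.4248  0.0588]
```

View pics/p5.png

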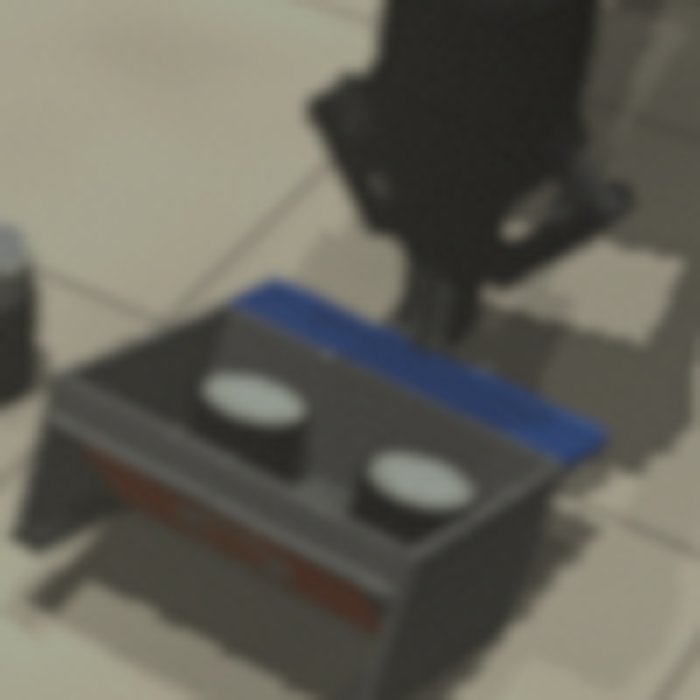

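jog_arm([
  [[0,0,0],[0,0.004,-0.0015],0],
  [[0,0,0],[0,0.007,-0.003],0],
  [[0,0,0],[0,0.0095,-0.0045],0],
  [[0,0,0],[0,0.012,-0.006],0],
  [[0,0,0],[0,0.0145,-0.0075],0],
  [[0,0,0],[0,0.017,-0.009],0],
  [[0,0,0],[0,0.019,-0.0105],0],
  [[0,0,0],[0,0.021,-0.012],0],
  [[0,0,0],[0,0.022,-0.0135],0],
  [[0,0,0],[0,0.023,-0.0155],0],
  [[0,0,0],[0,0.023,-0.02],0],
  [[0,0,0],[0,0.023,-0.05],0],
])

```text
t: 6.92
tool_pos: [0.4522, 0.1579, 0.1036]
tool_rot: [-2.282, -2.147, 0.014]
contact_force: [0.6, -0.9, -1.0]
opening: 0.0
```

```bash
python3 look.py p6 270 130 100 100; python3 -c "
from h import *
plan((.453,-.173,.15),88.6)"
```

```text
t 6.97 pos [0.4578 0.1591 0.113 ] F [3.8 2.1 4.8] open 0.0001
toolx,y,z
 [[ 0.061  0.998  0.003]
 [ 0.998 -0.061  0.003]
 [ 0.003  0.002 -1.   ]]
shift [-0.1869 -0.4476  0.1114]
t 6.97 pos [0.4578 0.1591 0.113 ] F [3.8 2.1 4.8] open 0.0001
toolx,y,z
 [[ 0.061  0.998  0.003]
 [ 0.998 -0.061  0.003]
 [ 0.003  0.002 -1.   ]]
shift [-0.3316  0.0155 -0.0378]
turn deg [ 0.15 -0.15 -2.09]
```

View pics/p6.png

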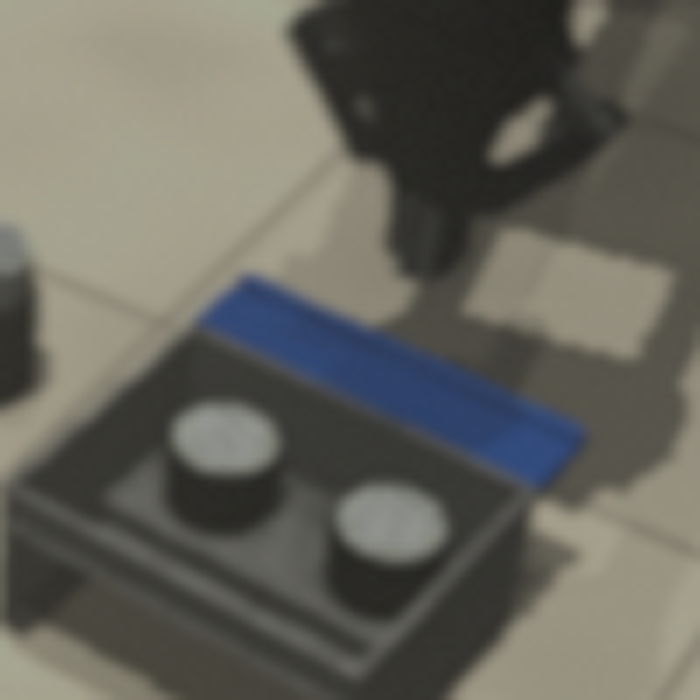

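jog_arm([
  [[0,0,0],[-0.005,0.001,-0.03],0],
  [[0,0,-1],[-0.03,0.002,-0.05],0],
  [[0,0,-2],[-0.06,0.003,-0.06],0],
  [[0,0,-2.1],[-0.092,0.005,-0.06],0],
  [[0,0,-2.1],[-0.126,0.006,-0.06],0],
  [[0,0,-2.1],[-0.16,0.008,-0.06],0],
  [[0,0,-2.1],[-0.194,0.01,-0.06],0],
  [[0,0,-2.1],[-0.228,0.011,-0.06],0],
  [[0,0,-2.1],[-0.262,0.012,-0.06],0],
  [[0,0,-2.1],[-0.296,0.014,-0.05],0],
  [[0,0,-2.1],[-0.33,0.0155,-0.038],0],
  [[0,0,-2.1],[-0.3316,0.0155,-0.02],0],
])

```text
t: 7.97
tool_pos: [0.4529, -0.1785, 0.1301]
tool_rot: [2.25, 2.186, 0.002]
contact_force: [0.5, 0.1, 1.3]
opening: -0.0004
```

```bash
python3 -c "
from h import *
plan((.4525,-.173,.1),88.6)"
```

```text
t 7.97 pos [ 0.4529 -0.1785  0.1301] F [0.5 0.1 1.3] open -0.0004
toolx,y,z
 [[ 0.029  1.    -0.002]
 [ 1.    -0.029  0.004]
 [ 0.004 -0.002 -1.   ]]
shift [ 0.0056 -0.0007  0.0301]
turn deg [ 0.24  0.13 -0.27]
```

jog_arm([
  [[0,0,0],[0.002,0,0.015],0],
  [[0,0,0],[0.004,0,0.03],0],
  [[0,0,0],[0.004,0,0.04],0],
  [[0,0,0],[0.004,0,0.045],0],
  [[0,0,0],[0.004,0,0.045],0],
])

```text
t: 8.38
tool_pos: [0.4513, -0.1686, 0.0823]
tool_rot: [-2.246, -2.192, -0.001]
contact_force: [-0.3, 0.4, 0.1]
opening: -0.0
```

```bash
python3 look.py r0 170 100 100 100
```

```text
t 8.43 pos [ 0.452  -0.169   0.0834] F [ 0.9  0.3 -0.4] open -0.0001
toolx,y,z
 [[ 0.024  1.     0.002]
 [ 1.    -0.024 -0.   ]
 [-0.     0.002 -1.   ]]
shift [ 0.1579 -0.4559  0.0839]
```

View pics/r0.png

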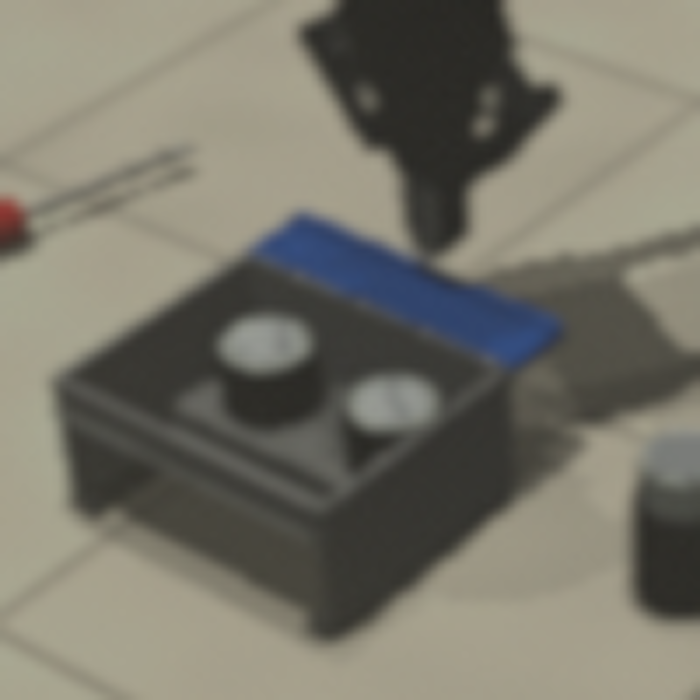

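jog_arm([
  [[0,0,0],[-0.003,0,0.004],0],
  [[0,0,0],[-0.003,0,0.008],0],
  [[0,0,0],[-0.003,-0.0005,0.0105],0],
  [[0,0,0],[-0.003,-0.003,0.0125],0],
  [[0,0,0],[-0.003,-0.006,0.0141],0],
  [[0,0,0],[-0.003,-0.0092,0.016],0],
  [[0,0,0],[-0.003,-0.0122,0.0178],0],
  [[0,0,0],[-0.003,-0.0151,0.0199],0],
  [[0,0,0],[-0.003,-0.018,0.022],0],
  [[0,0,0],[-0.003,-0.0206,0.0242],0],
  [[0,0,0],[-0.003,-0.0232,0.0265],0],
  [[0,0,0],[-0.003,-0.0232,0.0265],0],
])

```text
t: 9.43
tool_pos: [0.4285, -0.172, 0.0574]
tool_rot: [-2.248, -2.194, -0.001]
contact_force: [-3.2, -0.7, 4.9]
opening: 0.0
```

```bash
python3 look.py r1 170 90 100 100
```

```text
t 9.48 pos [ 0.4288 -0.1721  0.0576] F [-2.5  0.4  5.1] open -0.0003
toolx,y,z
 [[ 0.024  1.     0.001]
 [ 1.    -0.024  0.   ]
 [ 0.     0.001 -1.   ]]
shift [ 0.1615 -0.4328  0.0577]
```

View pics/r1.png

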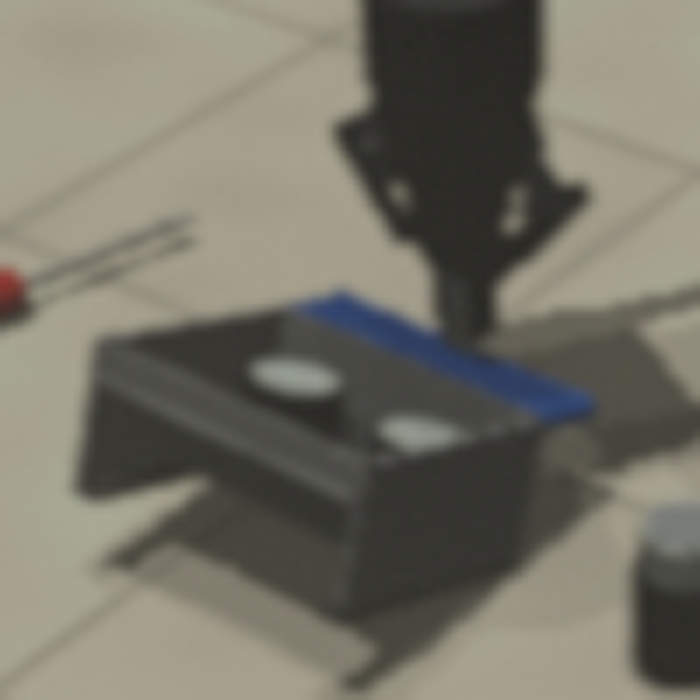

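jog_arm([
  [[0,0,0],[0,-0.0026,0.0024],0],
  [[0,0,0],[0,-0.005,0.005],0],
  [[0,0,0],[0,-0.0073,0.0076],0],
  [[0,0,0],[0,-0.0095,0.0104],0],
  [[0,0,0],[0,-0.0115,0.0132],0],
  [[0,0,0],[0,-0.0134,0.016],0],
  [[0,0,0],[0,-0.0152,0.019],0],
  [[0,0,0],[0,-0.0169,0.022],0],
  [[0,0,0],[0,-0.0184,0.0252],0],
  [[0,0,0],[0,-0.0198,0.0284],0],
  [[0,0,0],[0,-0.021,0.0315],0],
  [[0,0,0],[0,-0.022,0.034],0],
])

```text
t: 10.48
tool_pos: [0.4065, -0.1706, 0.0225]
tool_rot: [-2.247, -2.193, -0.003]
contact_force: [0.6, -0.5, -0.2]
opening: -0.0001
```

jog_arm([
  [[0,0,0],[0,-0.0006,0.0015],0],
  [[0,0,0],[0,-0.0008,0.0025],0],
  [[0,0,0],[0,-0.0008,0.0025],0],
])

```text
t: 10.73
tool_pos: [0.4057, -0.1707, 0.0202]
tool_rot: [-2.247, -2.193, -0.002]
contact_force: [-0.3, 0.8, 1.2]
opening: 0.0
```

```bash
python3 look.py r2 170 90 100 100
```

```text
t 10.78 pos [ 0.4058 -0.1707  0.0204] F [-0.6  0.7  0.6] open -0.0001
toolx,y,z
 [[ 0.024  1.     0.002]
 [ 1.    -0.024 -0.   ]
 [-0.     0.002 -1.   ]]
shift [ 0.1608 -0.4098  0.021 ]
```

View pics/r2.png

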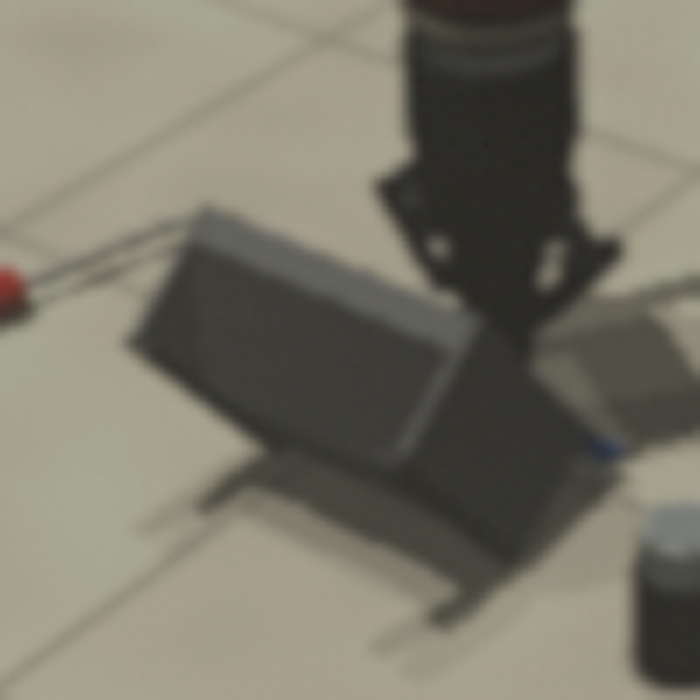

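The right crate is tipped about 53° and its underside is plain. Now I let it down the same way.

jog_arm([
  [[0,0,0],[0,0.0014,-0.005],0],
  [[0,0,0],[0,0.003,-0.0097],0],
  [[0,0,0],[0,0.0045,-0.0128],0],
  [[0,0,0],[0,0.0062,-0.016],0],
  [[0,0,0],[0,0.008,-0.019],0],
  [[0,0,0],[0,0.01,-0.022],0],
  [[0,0,0],[0,0.012,-0.0248],0],
  [[0,0,0],[0,0.0142,-0.0276],0],
  [[0,0,0],[0,0.0165,-0.0303],0],
  [[0,0,0],[0,0.019,-0.033],0],
  [[0,0,0],[0,0.0215,-0.0355],0],
  [[0,0,0],[0,0.024,-0.038],0],
])

```text
t: 11.78
tool_pos: [0.4302, -0.1717, 0.0594]
tool_rot: [-2.247, -2.193, -0.002]
contact_force: [-3.4, 2.6, 7.8]
opening: -0.0003
```

jog_arm([
  [[0,0,0],[0,0.0035,-0.0015],0],
  [[0,0,0],[0,0.0065,-0.003],0],
  [[0,0,0],[0,0.0093,-0.0045],0],
  [[0,0,0],[0,0.012,-0.006],0],
  [[0,0,0],[0,0.0145,-0.0075],0],
  [[0,0,0],[0,0.017,-0.009],0],
  [[0,0,0],[0,0.019,-0.0105],0],
  [[0,0,0],[0,0.021,-0.012],0],
  [[0,0,0],[0,0.022,-0.0135],0],
  [[0,0,0],[0,0.023,-0.0155],0],
  [[0,0,0],[0,0.022,-0.025],0],
  [[0,0,0],[0,0.01,-0.055],0],
])

```text
t: 12.78
tool_pos: [0.438, -0.1704, 0.1098]
tool_rot: [-2.241, -2.189, 0.001]
contact_force: [0.0, -0.8, -0.1]
opening: 0.0003
```

```bash
python3 look.py r3 170 90 190 170
```

```text
t 12.83 pos [ 0.4404 -0.1727  0.1184] F [ 4.9 -1.2  3.1] open -0.0004
toolx,y,z
 [[ 0.024  1.    -0.   ]
 [ 1.    -0.024  0.003]
 [ 0.003 -0.    -1.   ]]
shift [ 0.1622 -0.4448  0.117 ]
```

View pics/r3.png

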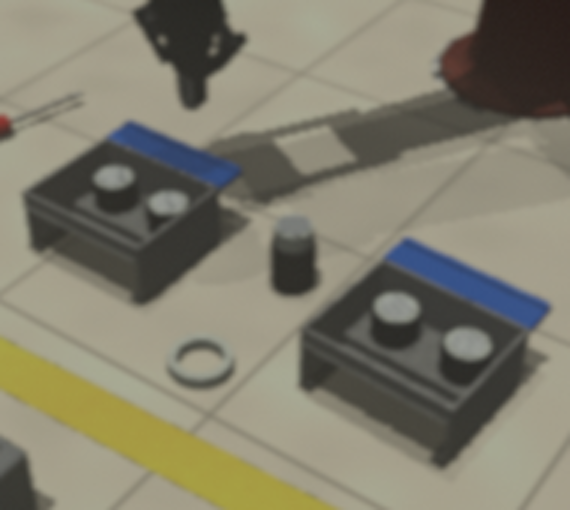

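Run:
```python
from h import *
im=get_image("top"); cv2.imwrite("pics/top2.png",im[:,:,::-1]); s=get_image("scene")
a=cv2.imread("pics/scene0.png")[:,:,::-1]
for q in(a,s):
    for b in blobs(q.copy(),*BLUE):
        m=cv2.moments(b); print(m["m10"]/m["m00"],m["m01"]/m["m00"])
plan((.425,.161,.15),86.5)
```

```text
228.13862928348908 141.11370716510902
326.1673487949068 184.1336971350614
228.73780975219822 141.2757793764988
326.1555857078245 184.1112618724559
t 12.93 pos [ 0.4414 -0.1729  0.1163] F [ 0.1 -0.1  0. ] open 0.0002
toolx,y,z
 [[ 0.025  1.    -0.001]
 [ 1.    -0.025  0.005]
 [ 0.005 -0.001 -1.   ]]
shift [ 0.3334 -0.0245 -0.0341]
turn deg [0.31 0.05 2.09]
```

Both ledges are within 0.6 px of where they started. Now I go behind the left crate with the jaws opening, to push with two fingers on the bar.

jog_arm([
  [[0,0,0],[0.005,-0.005,-0.03],0],
  [[0,0,1],[0.03,-0.01,-0.05],0],
  [[0,0,2],[0.06,-0.015,-0.05],0],
  [[0.3,0,2.1],[0.092,-0.02,-0.05],0.085],
  [[0.3,0,2.1],[0.126,-0.0245,-0.05],0.085],
  [[0.3,0,2.1],[0.16,-0.0245,-0.05],0.085],
  [[0.3,0,2.1],[0.194,-0.0245,-0.05],0.085],
  [[0.3,0,2.1],[0.228,-0.0245,-0.05],0.085],
  [[0.3,0,2.1],[0.262,-0.0245,-0.05],0.085],
  [[0.3,0,2.1],[0.296,-0.0245,-0.05],0.085],
  [[0.3,0,2.1],[0.325,-0.0245,-0.034],0.085],
  [[0.3,0,2.1],[0.3334,-0.0245,-0.034],0.085],
])

```text
t: 13.93
tool_pos: [0.4216, 0.1648, 0.1451]
tool_rot: [-2.278, -2.151, 0.008]
contact_force: [0.3, -0.1, -1.1]
opening: 0.0849
```

jog_arm([
  [[0,0,0],[0,0,0],0.085],
  [[0,0,0],[0,0,0],0.085],
])

```text
t: 14.1
tool_pos: [0.4233, 0.1617, 0.1476]
tool_rot: [-2.283, -2.15, 0.006]
contact_force: [0.5, -0.3, -0.5]
opening: 0.0852
```

Run:
```python
from h import *
T=Cam("top")
it=cv2.imread("pics/top2.png")[:,:,::-1].copy()
for b in blobs(it,*BLUE,30):
    r=cv2.minAreaRect(b);print(np.round(r[0],1),np.round(r[1],1),round(r[2],1),[T.plane(p,.07)[:2].round(3).tolist() for p in cv2.boxPoints(r)])
plan((.425,.161,.035),86.5)
```

```text
[204.5 230.4] [49.3 11.8] 2.4 [[0.463, 0.233], [0.498, 0.231], [0.488, 0.084], [0.453, 0.086]]
[298. 230.] [12. 14.] 90.0 [[0.488, -0.102], [0.487, -0.144], [0.451, -0.142], [0.452, -0.1]]
t 14.1 pos [0.4233 0.1617 0.1476] F [ 0.5 -0.3 -0.5] open 0.0852
toolx,y,z
 [[ 0.06   0.998  0.001]
 [ 0.998 -0.06  -0.006]
 [-0.006  0.001 -1.   ]]
shift [-0.0007  0.0024  0.1126]
turn deg [-0.35 -0.04  0.07]
```

jog_arm([
  [[0,0,0],[0,0,0.025],0.085],
  [[0,0,0],[0,0,0.055],0.085],
  [[0,0,0],[0,0,0.085],0.085],
  [[-0.3,0,0],[0,0,0.105],0.085],
  [[-0.3,0,0],[0,0.002,0.114],0.085],
  [[-0.3,0,0],[0,0.006,0.114],0.085],
  [[-0.3,0,0],[0,0.01,0.114],0.085],
  [[-0.3,0,0],[0,0.01,0.114],0.085],
])

```text
t: 14.77
tool_pos: [0.4359, 0.1613, 0.0364]
tool_rot: [2.288, 2.15, 0.008]
contact_force: [0.6, -0.6, 0.9]
opening: 0.0853
```

```bash
python3 look.py q0 270 130 100 100
```

```text
t 14.82 pos [0.4355 0.1614 0.0365] F [-0.5  0.2  1.1] open 0.085
toolx,y,z
 [[ 0.062  0.998  0.003]
 [ 0.998 -0.062  0.004]
 [ 0.004  0.002 -1.   ]]
shift [-0.1881 -0.4249  0.0342]
```

View pics/q0.png

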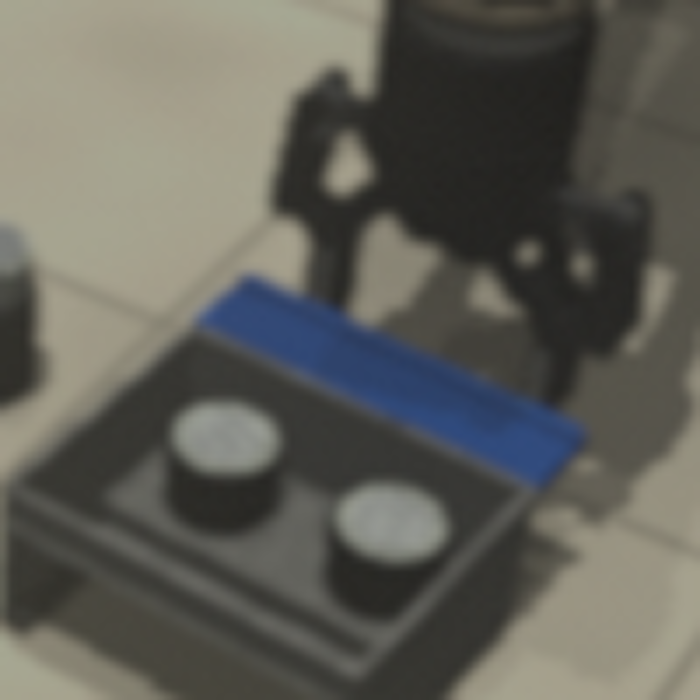

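jog_arm([
  [[0,0,0],[0,0.003,0],0.085],
  [[0,0,0],[0,0.006,0],0.085],
  [[0,0,0],[0,0.009,0],0.085],
  [[0,0,0],[0,0.012,0],0.085],
  [[0,0,0],[0,0.017,0],0.085],
  [[0,0,0],[0,0.022,0],0.085],
  [[0,0,0],[0,0.027,0],0.085],
  [[0,0,0],[0,0.032,0],0.085],
  [[0,0,0],[0,0.037,0],0.085],
  [[0,0,0],[0,0.042,0],0.085],
  [[0,0,0],[0,0.046,0],0.085],
  [[0,0,0],[0,0.049,0],0.085],
])

```text
t: 15.82
tool_pos: [0.4816, 0.1586, 0.0341]
tool_rot: [-2.286, -2.151, 0.001]
contact_force: [-5.7, 0.4, 5.4]
opening: 0.0851
```

```bash
python3 look.py q1 250 120 140 140
python3 - <<'E'
from h import *
S=Cam('scene')
for b in blobs(get_image("scene").copy(),*BLUE):
    r=cv2.minAreaRect(b);print(np.round(r[0],1),np.round(r[1],1),round(r[2],1),[S.plane(p,.07)[:2].round(3).tolist() for p in cv2.boxPoints(r)])
E
```

```text
t 15.87 pos [0.4822 0.1586 0.0342] F [-2.6  0.3  1.7] open 0.0846
toolx,y,z
 [[ 0.061  0.998  0.002]
 [ 0.998 -0.061 -0.001]
 [-0.001  0.002 -1.   ]]
shift [-0.1877 -0.4716  0.0344]
[227.7 141. ] [41.   6.6] 23.2 [[0.486, -0.238], [0.455, -0.254], [0.457, -0.104], [0.486, -0.092]]
[318.6 190.3] [55.   9.8] 26.6 [[0.523, 0.089], [0.485, 0.079], [0.497, 0.23], [0.533, 0.235]]
```

View pics/q1.png

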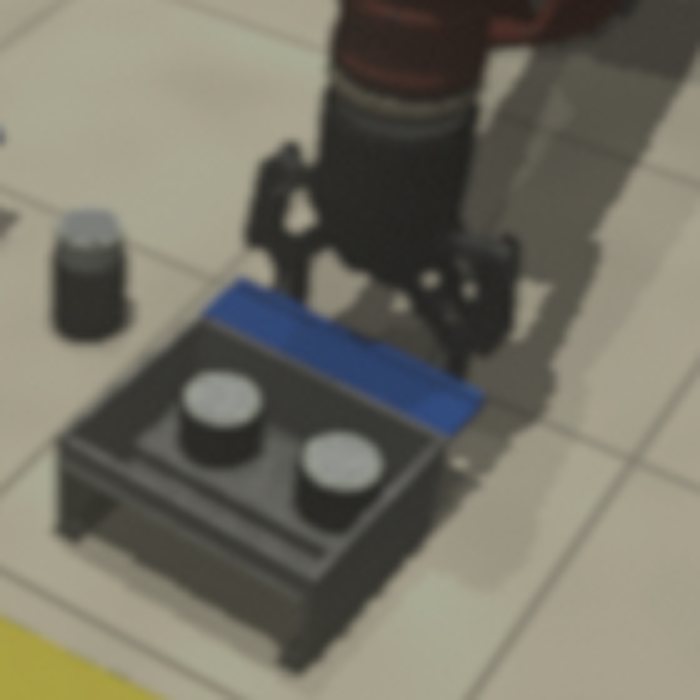

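jog_arm([
  [[0,0,0],[0,0.004,0],0.085],
  [[0,0,0],[0,0.01,0],0.085],
  [[0,0,0],[0,0.016,0],0.085],
  [[0,0,0],[0,0.022,0],0.085],
  [[0,0,0],[0,0.028,0],0.085],
  [[0,0,0],[0,0.034,0],0.085],
  [[0,0,0],[0,0.041,0],0.085],
  [[0,0,0],[0,0.048,0],0.085],
  [[0,0,0],[0,0.055,0],0.085],
  [[0,0,0],[0,0.062,0],0.085],
  [[0,0,0],[0,0.066,0],0.085],
  [[0,0,0],[0,0.069,0],0.085],
])

```text
t: 16.92
tool_pos: [0.5515, 0.1542, 0.0342]
tool_rot: [-2.288, -2.152, -0.002]
contact_force: [-1.5, -0.4, -1.3]
opening: 0.0851
```

```bash
python3 look.py q2 220 140 140 140
python3 - <<'E'
from h import *
S=Cam('scene')
for b in blobs(get_image("scene").copy(),*BLUE):
    r=cv2.minAreaRect(b);print(np.round(r[0],1),np.round(r[1],1),round(r[2],1),[S.plane(p,.07)[:2].round(3).tolist() for p in cv2.boxPoints(r)])
im=get_image("top"); cv2.imwrite("pics/top3.png",cv2.resize(im[110:270,140:340],None,fx=3.5,fy=3.5,interpolation=cv2.INTER_CUBIC)[:,:,::-1])
E
```

```text
t 16.97 pos [0.552  0.1541 0.0343] F [-0.3  0.2 -0.4] open 0.0851
toolx,y,z
 [[ 0.061  0.998  0.002]
 [ 0.998 -0.061  0.001]
 [ 0.001  0.002 -1.   ]]
shift [-0.1877 -0.5415  0.0333]
[227.7 141. ] [41.   6.6] 23.2 [[0.486, -0.238], [0.455, -0.254], [0.457, -0.104], [0.486, -0.092]]
[303.2 204.8] [57.9 11.5] 28.3 [[0.594, 0.083], [0.553, 0.073], [0.566, 0.227], [0.604, 0.232]]
```

View pics/q2.png

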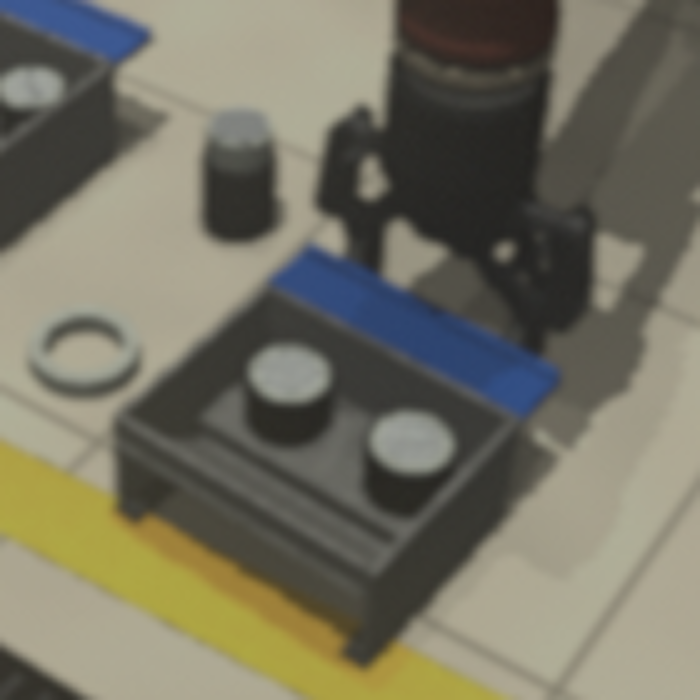

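View pics/top3.png

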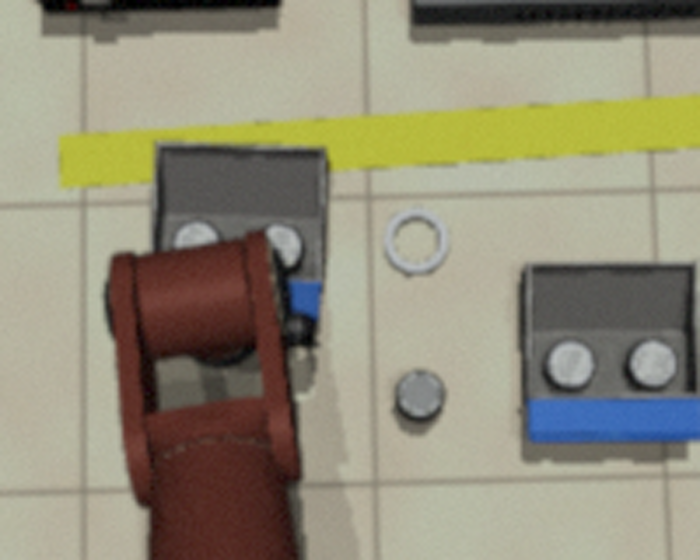

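Run:
```python
from h import *
T,S=Cam("top"),Cam('scene')
a=T.plane((184.4,150.9),.07);b=T.plane((232.6,152.4),.07);print("rim top",a,b,(a+b)/2)
c=S.plane((220+118/5-.5,140+422/5-.5),.07);d=S.plane((220+375/5-.5,140+577/5-.5),.07);print("rim scene",c,d,(c+d)/2)
y=((a+b)/2)[1]
print("line x there",.722+(.3155-y)*.0403)
```

```text
rim top [0.72011266 0.21719029 0.07      ] [0.71188196 0.06974067 0.07      ] [0.71599731 0.14346548 0.07      ]
rim scene [0.7171126  0.07621815 0.07      ] [0.72525788 0.22094709 0.07      ] [0.72118524 0.14858262 0.07      ]
line x there 0.7289329910601265
```

The far-rim middle is at x≈0.716–0.721 and the line centre there is at 0.729. I push 10 mm more, then back off.

jog_arm([
  [[0,0,0],[0,0.003,0],0.085],
  [[0,0,0],[0,0.006,0],0.085],
  [[0,0,0],[0,0.009,0],0.085],
  [[0,0,0],[0,0.01,0],0.085],
  [[0,0,0],[0,0.01,0],0.085],
  [[0,0,0],[0,-0.005,0],0.085],
  [[0,0,0],[0,-0.025,0],0.085],
  [[0,0,0],[0,-0.05,0],0.085],
  [[0,0,0],[0,-0.075,0],0.085],
  [[0,0,0],[0,-0.085,-0.03],0.085],
  [[0,0,0],[0,-0.09,-0.06],0.085],
  [[0,0,0],[0,-0.1,-0.1],0.085],
])

```text
t: 18.07
tool_pos: [0.4494, 0.1598, 0.1329]
tool_rot: [-2.287, -2.151, 0.002]
contact_force: [1.0, -0.0, -0.5]
opening: 0.0849
```

jog_arm([
  [[0,0,0],[0,-0.02,-0.03],0.085],
  [[0,0,0],[0,-0.03,-0.05],0.085],
  [[0,0,0],[0,-0.03,-0.05],0.085],
])

```text
t: 18.32
tool_pos: [0.4234, 0.1628, 0.1904]
tool_rot: [2.283, 2.15, 0.019]
contact_force: [0.2, -0.3, 1.2]
opening: 0.0851
```

Run:
```python
from h import *
T,S=Cam("top"),Cam('scene')
it,s=get_image("top").copy(),get_image("scene").copy()
for im,c in((it,T),(s,S)):
    for b in blobs(im,*BLUE):
        r=cv2.minAreaRect(b);print(c.n,np.round(r[0],1),np.round(r[1],1),round(r[2],1),[c.plane(p,.07)[:2].round(3).tolist() for p in cv2.boxPoints(r)])
cv2.imwrite("pics/top4.png",cv2.resize(it[110:270,90:290],None,fx=3.5,fy=3.5,interpolation=cv2.INTER_CUBIC)[:,:,::-1])
cv2.imwrite("pics/sc4.png",cv2.resize(s[100:320,100:450],None,fx=2,fy=2,interpolation=cv2.INTER_CUBIC)[:,:,::-1])
```

```text
top [206.4 192.3] [49.  11.6] 2.0 [[0.577, 0.226], [0.613, 0.225], [0.604, 0.076], [0.568, 0.078]]
top [315.5 229.5] [11. 49.] 90.0 [[0.488, -0.102], [0.484, -0.249], [0.451, -0.248], [0.455, -0.101]]
scene [227.9 141.1] [41.5  6.6] 23.2 [[0.486, -0.238], [0.455, -0.254], [0.457, -0.103], [0.486, -0.09]]
scene [300.4 207.2] [58.  10.2] 28.3 [[0.603, 0.082], [0.567, 0.073], [0.579, 0.226], [0.612, 0.23]]
```

View pics/top4.png

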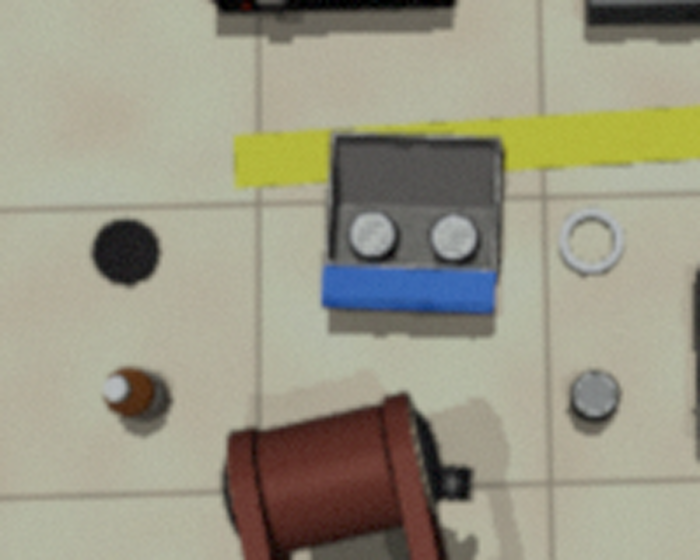

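View pics/sc4.png

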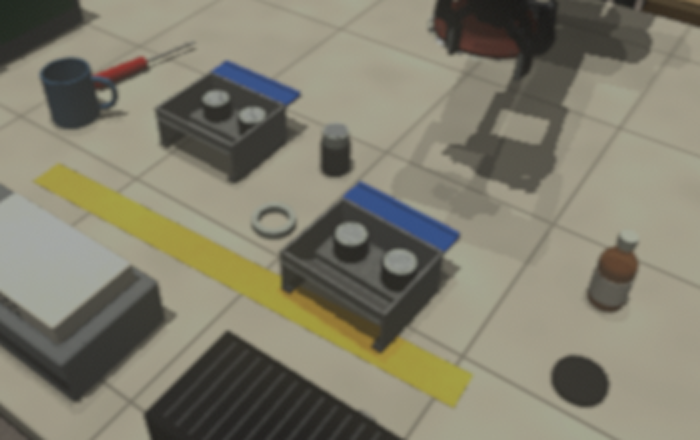

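```bash
python3 -c "
from h import *
print(job.finish_job())"
```

```text
the job is handed in; nothing more can be done
None
```

I tipped the left crate to about 52° and let it down, then the right crate to about 53° and let it down. The orange stamp is under the left crate; the right one is plain underneath. I then pushed the left crate flat along the bench with both open fingertips on its ledge bar, backed the robot off and handed the job in at about 18 s.

**Last checks:**
- **Pushed crate:** the middle of its far edge is at x ≈ 0.728–0.729 m in both cameras. The centre of the line there is at about 0.729 m, and the strip reaches 25 mm either side.
- **Right crate:** its ledge is within about 0.5 px of where it started in both cameras, so any shift is under about 2 mm.
- **Other things on the bench:** they stand where they were in the last pictures, judged by eye.

**Force:** my first press on the left ledge briefly read 25 N up and −11 N along x, because I was pressing without following the ledge's swing. Following the arc brought it down.

**Disagreements:** heights triangulated for the ledges came out at 67–68 mm, against 70 mm given. On the far edge, the two cameras differed by 5 mm before the final 10 mm push and agreed within about 1 mm after it. The later figure is worked out from the ledge edge plus the given crate length.

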